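# Set the polisher's thumbwheel preset to 52

### The job

Set the polisher's two-wheel preset box to 52: turn the left wheel until its 5 is squarely on top, and the right wheel until its 2 is squarely on top, in line with the white index marks beside each wheel. Then let go of the wheels.

Things in the scene. Friction and masses are not known exactly. Their poses are not given: they have to be found in the camera images.
- left_wheel (a joint): Left wheel (seen from the front), rad = 0.6283 x digit on top: 0 with the 0 on top, 3.142 with the 5. Grows as its top moves away from the front (about +y of left_hub). Stops at -0.25 and 5.9; friction 0.07 N m, no spring or clicks: stays where left. Pinch the rim's flat sides near the top and follow the arc; under an upright hand it follows only 4/5 of the arc. Starts 0.8 to 1.9 digits below 5.
- right_wheel (a joint): Right wheel of the same box; same size, digits, sense, stops and friction. 1.257 rad with the 2 on top. Starts 0.8 to 1.9 digits above 2, so its top must come towards the front.
- left_hub (a point): Centre of the left wheel, on its axle: 52 mm above the bench, 2 mm below the housing's top. Does not turn: x level, from the box's front to its back; y along the axle, to the left; z up. Black rim 96 mm in diameter, 26 mm wide, 7 mm deep, flat sides; 16 mm thick web inside it. White digits 0 to 9 on the rim, upright from the front, the next higher nearer the front; dark 2.5 mm ribs between.
- right_hub (a point): Centre of the right wheel, on the same axle, 84 mm to the right (-y) of left_hub; axes and wheel as there. The two wheels stand upright in a flat grey housing, 116 mm deep, 180 mm wide, 54 mm high, fixed to the bench with its front towards the robot; wheel rims reach 100 mm above the bench.

How it is judged:
At the end, for the whole second after the job is handed in: The left wheel stands with its 5 on top and the right wheel with its 2 on top, each within 12.6 degrees (0.22 rad), at rest and released (value of joint left_wheel between 2.92 and 3.36 rad and value of joint right_wheel between 1.037 and 1.477 rad and velocity of joint left_wheel between -0.05 and 0.05 rad/s and velocity of joint right_wheel between -0.05 and 0.05 rad/s); the robot touches nothing.
It also fails if it takes over 40 s, if anything falls off the work surface, if the arm or the gripper's body presses on something with over 40 N, if the wrist force passes 120 N, or if a joint passes its speed limit or range.

### The arm

A 6-joint arm with a two-finger parallel gripper is mounted at the origin on a cart in front of the work surface, level with it; the furniture and walls round the work are solid. World frame = base frame: x ahead of the robot, y to its left, z up, the work surface at z = 0. Lengths are in m, angles in rad, forces in N, time in s.
With the tool pointing down it reaches from about 0.35 to 0.975 m from the base axis. Payload 4.9 kg.
Tool frame: the origin (TCP) lies midway between the tips of the shut fingers; the grasp point (between the pads) lies 19 mm behind it; y points along the fingers, z is the direction in which the jaws open and shut, and the axes are right-handed (so a half turn about y gives the same grasp; the last joint's range is limited). The gripper opens to 85 mm and grips with 20 to 120 N. Pads are 22 mm wide; open, the fingers measure 114 mm over their backs; the gripper's body (76 mm by 85 mm) begins 54 mm behind the grasp point. The pads swing forward as they close: fully open they stand 13 mm farther back than shut.
Start: joints at [1.101, 0.053, 1.613, -0, 1.476, -0.119], TCP at [0.215, 0.587, 0.231] pointing down, gripper open.
Joint ranges: [-3.01, 3.01], [-1.01, 2.22], [0.06, 2.58], [-1.02, 4.17], [0.09, 2.62], [-3.14, 3.14]. Speed limits (rad/s): [2.57, 2.57, 3.14, 3.14, 3.14, 3.14].

### API

Orientations are given as a unit quaternion [w, x, y, z].
In Python, from plant import * gives the robot as it stands.
- The arm moves only by the shell command python3 -m crank 'ROWS'. ROWS is JSON, a list that holds one entry, the list of rows, each a list of 5 numbers: the gripper command: -1 is shut, 1 is fully open, values between are in proportion, then the shift along the tool's x, y, z in cm, then the turn about the tool's y in degrees. In form: [[[jaw, dx, dy, dz, twist], ...]]. A call has 1 to 8 rows; each row shifts and turns the commanded pose from where the row before left it, along the tool's axes as they then stand; what a row does not reach is not made up. A row lasts 1/8 s, in which the tool goes at most 62.5 mm and 10.7 degrees, less where a joint would pass 70% of its speed; a pose out of reach is approached as far as the arm can. A call with a gripper value outside its range is refused whole. The fingers move at their own pace and stop on an object; the grip force is fixed at half the most. Time passes only in rows, so rows that do not move let the fingers close. It gives the time, the measured TCP pose, the force and the opening at its end, in the units of the state.
- state(): the state, without advancing time (a new reading comes with each control period).
- grab_frame(name): name is "side" or "top"; returns a dict with "frame" (420x560x3 uint8, red, green, blue), "fx", "fy", "cx", "cy" (pixels), "pose" (4x4, takes a point from camera to world coordinates). Camera axes: x right, y up, looking along -z (the intrinsics and any distortion apply to the point x, -y, -z); pixel columns grow to the right and rows downward; lengths in m; the calibration is good to about 2 mm. A picture is of the moment at which its call begins. There is no depth.
- job_done(): hands the job in, once; it reports no verdict.
The state is a dict: "time": time; "joint_pos": joint angles; "joint_vel": joint speeds; "joint_efforts": joint torques, N m; "tool_pos": TCP position; "tool_rot": TCP orientation; "contact_force": force on the tool from outside, world axes, zero at the start; "ft_torque": the same for the moment, N m; "gripper_width": opening from 0.0 (shut) to 1.0 (fully open).
Only numpy, scipy, OpenCV 4.12 (cv2) and the standard library are available. Lean on these libraries where they do the work, as an engineer would, in place of code of your own. Each camera call takes 0.05 s, during which the arm holds its last target.

## Working session

There is one attempt and no reset: what is moved stays moved. The work goes in short steps, Python scripts to look and compute and a shell command to move; the robot and the scene stay as the last step left them, time stands still between calls to the robot, and variables do not carry over. Pictures are saved under pics/ and viewed, and the job is handed in when it is done.

```bash
mkdir -p pics; python3 - <<'E'
from plant import *
import cv2
print(state())
for n in("side","top"):
    g=grab_frame(n);cv2.imwrite(f"pics/{n}0.png",cv2.cvtColor(g["frame"],cv2.COLOR_RGB2BGR))
    print(n,{k:v for k,v in g.items() if k!="frame"})
E
```

```text
{'time': 0.0, 'joint_pos': array([ 1.10099860e+00,  5.33959669e-02,  1.61430807e+00, -3.52216355e-05,
        1.47598137e+00, -1.18976526e-01]), 'joint_vel': array([ 0.00039325,  0.00058221,  0.00100743, -0.0025782 , -0.00095761,
       -0.00039873]), 'joint_efforts': array([ 1.45741476e-03, -3.93678761e+01, -3.70178175e+01, -2.64452234e-05,
        6.89784836e-03,  2.08265000e-06]), 'tool_pos': array([0.21450315, 0.58637192, 0.23003036]), 'tool_rot': array([-0.69554436,  0.6969677 , -0.12360052,  0.12319487]), 'contact_force': array([0.43161044, 0.12814186, 0.11214669]), 'ft_torque': array([-0.00155278, -0.00190994, -0.01672718]), 'gripper_width': 1.0013818440883286}
side {'fx': 483.5078020669894, 'fy': 483.5078020669894, 'cx': 281.10108832897913, 'cy': 209.64414523727834, 'pose': array([[ 0.91439883,  0.21489654, -0.34306598,  0.18879649],
       [-0.404738  ,  0.50179413, -0.76445392, -0.90146967],
       [ 0.00786999,  0.83786761,  0.54581676,  0.54721867],
       [ 0.        ,  0.        ,  0.        ,  1.        ]])}
top {'fx': 409.16275446155237, 'fy': 409.16275446155237, 'cx': 275.13249862819805, 'cy': 219.03832177525618, 'pose': array([[ 0.02555332,  0.99744026, -0.06678296,  0.43948699],
       [-0.99950069,  0.02424985, -0.0202564 , -0.2538894 ],
       [-0.01858507,  0.06726724,  0.99756188,  0.9510496 ],
       [ 0.        ,  0.        ,  0.        ,  1.        ]])}
```

View pics/side0.png

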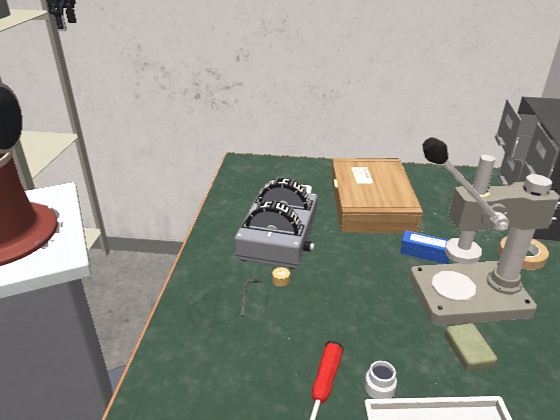

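View pics/top0.png

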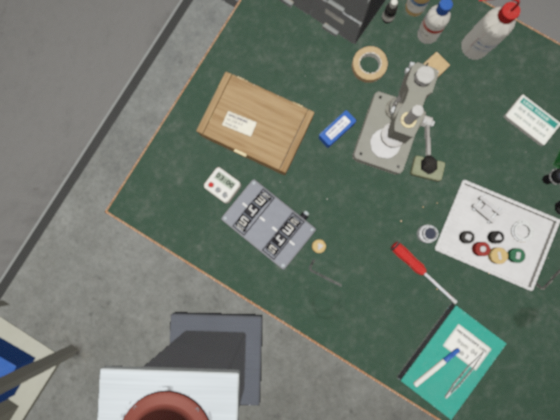

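```bash
python3 - <<'E'
import cv2
a=cv2.imread("pics/side0.png")[170:270,225:330];cv2.imwrite("pics/s0z.png",cv2.resize(a,None,fx=6,fy=6,interpolation=cv2.INTER_CUBIC)[:600,:800])
a=cv2.imread("pics/top0.png")[170:275,210:330];cv2.imwrite("pics/t0z.png",cv2.resize(a,None,fx=5.7,fy=5.7,interpolation=cv2.INTER_CUBIC))
E
```

```text
(no output)
```

View pics/s0z.png

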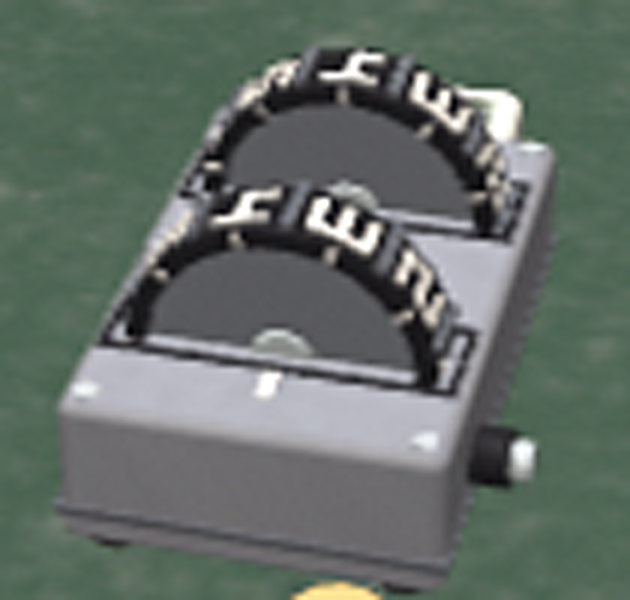

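View pics/t0z.png

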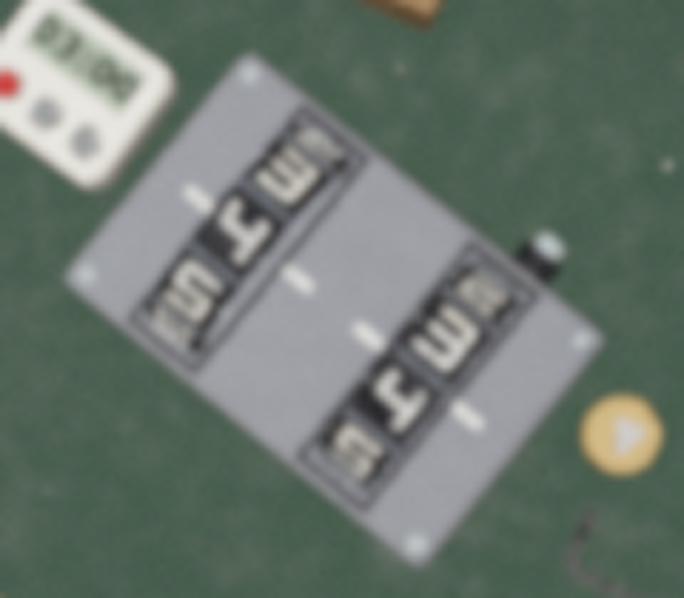

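```bash
cat > h.py <<'E'
import numpy as np,cv2
def ray(g,uv):
    uv=np.atleast_2d(np.asarray(uv,float))
    d=np.c_[(uv[:,0]-g["cx"])/g["fx"],-(uv[:,1]-g["cy"])/g["fy"],-np.ones(len(uv))]
    P=np.asarray(g["pose"]);return P[:3,3],d@P[:3,:3].T
def onz(g,uv,z):
    o,d=ray(g,uv);return o+d*((z-o[2])/d[:,2])[:,None]
def proj(g,p):
    P=np.asarray(g["pose"]);q=(np.atleast_2d(p)-P[:3,3])@P[:3,:3]
    return np.c_[g["cx"]+g["fx"]*q[:,0]/-q[:,2],g["cy"]-g["fy"]*q[:,1]/-q[:,2]]
E
python3 - <<'E'
from plant import *
from h import *
g=grab_frame("top");f=g["frame"].astype(int)
hsv=cv2.cvtColor(g["frame"],cv2.COLOR_RGB2HSV)
# grey housing
m=((hsv[...,1]<50)&(hsv[...,2]>90)).astype(np.uint8)
roi=np.zeros_like(m);roi[170:275,215:325]=1;m&=roi
n,l,st,c=cv2.connectedComponentsWithStats(m)
i=[k for k in range(1,n)];i=max(i,key=lambda k:st[k,4]);print("area",st[i,4],st[i,:4])
pts=np.argwhere(l==i)[:,::-1].astype(np.float32)
hull=cv2.convexHull(pts);r=cv2.boxPoints(cv2.minAreaRect(hull));print(r)
W=onz(g,r,0.054);print(W.round(4),W.mean(0));print([np.linalg.norm(W[k]-W[k-1]).round(4) for k in range(4)])
# white marks approx from zoom
z=np.array([[198,197],[297,278],[368,336],[468,416]])/5.7+[210,170]-0.5+0.5/5.7
out=[]
for p in z:
    x,y=np.round(p).astype(int);w=g["frame"][y-4:y+5,x-4:x+5].astype(float).min(2);w=np.clip(w-175,0,None)
    yy,xx=np.mgrid[y-4:y+5,x-4:x+5];out.append([(w*xx).sum()/w.sum(),(w*yy).sum()/w.sum()])
M=onz(g,out,0.054);print(z,np.array(out).round(2));print(M.round(4));print((M[:2].mean(0)),M[2:].mean(0),[np.linalg.norm(M[k+1]-M[k]).round(4) for k in range(3)])
d=M[0]-M[3];print("axle yaw",np.degrees(np.arctan2(d[1],d[0]))-90)
E
```

```text
area 5472 [215 170 110 105]
[[187.30768 211.53848]
 [225.30768 154.53848]
 [330.0769  224.38461]
 [292.0769  281.3846 ]]
[[ 0.5114 -0.0412  0.054 ]
 [ 0.6407 -0.1211  0.054 ]
 [ 0.4907 -0.3563  0.054 ]
 [ 0.3646 -0.276   0.054 ]] [ 0.50188461 -0.19864881  0.054     ]
[np.float64(0.2768), np.float64(0.152), np.float64(0.279), np.float64(0.1495)]
[[244.3245614  204.14912281]
 [261.69298246 218.35964912]
 [274.14912281 228.53508772]
 [291.69298246 242.57017544]] [[244.13 204.21]
 [262.1  218.7 ]
 [274.   228.34]
 [291.75 242.69]]
[[ 0.5307 -0.1664  0.054 ]
 [ 0.4996 -0.207   0.054 ]
 [ 0.479  -0.2337  0.054 ]
 [ 0.4486 -0.2734  0.054 ]]
[ 0.51512531 -0.18671686  0.054     ] [ 0.46380919 -0.25353664  0.054     ] [np.float64(0.0511), np.float64(0.0337), np.float64(0.05)]
axle yaw -37.50971476915507
```

```bash
cat >> h.py <<'E'
L=np.array([0.5151,-0.1867,0.052]);R=np.array([0.4638,-0.2535,0.052])
Y=np.array([np.cos(np.radians(52.5)),np.sin(np.radians(52.5)),0]);X=np.array([Y[1],-Y[0],0])
def unroll(g,H,r=0.048,s=4):
    # rim surface strip: rows = angle (front at bottom), cols = axle (left to right)
    A=np.radians(np.arange(75,-76,-0.25));ys=np.arange(16,-16.1,-0.25)/1000
    a,y=np.meshgrid(A,ys,indexing="ij")
    p=H+r*(np.sin(a)[...,None]*X)+y[...,None]*Y;p[...,2]+=r*np.cos(a)
    q=proj(g,p.reshape(-1,3)).reshape(*a.shape,2).astype(np.float32)
    return cv2.remap(g["frame"],q[...,0],q[...,1],cv2.INTER_CUBIC)
def strips(name,gs):
    im=[]
    for g in gs:
        for H in(L,R):
            s=unroll(g,H);s=cv2.cvtColor(s,cv2.COLOR_RGB2BGR)
            for t in range(-60,61,10):
                k=int((75-t)*4);s[k,:(20 if t else 129)]=(0,0,255)
            im.append(cv2.copyMakeBorder(s,0,0,4,4,cv2.BORDER_CONSTANT,value=(0,255,0)))
    cv2.imwrite(name,np.hstack(im)[:600])
E
python3 - <<'E'
from plant import *
from h import *
t,s=grab_frame("top"),grab_frame("side")
strips("pics/str0.png",[t,s])
print(proj(s,np.array([L,R])+[0,0,.048]),proj(t,np.array([L,R])+[0,0,.048]))
E
```

```text
[[284.07863397 180.67032869]
 [272.80009973 204.11506405]] [[251.49934618 209.56674611]
 [282.8524134  234.90614843]]
```

View pics/str0.png

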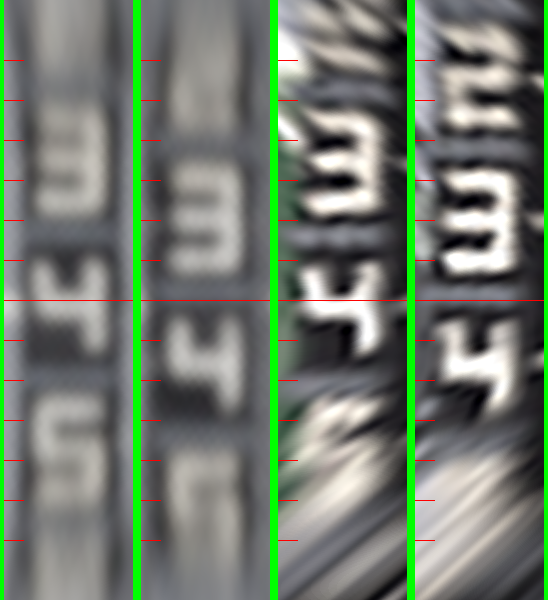

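```bash
cat >> h.py <<'E'
from scipy.spatial.transform import Rotation as Ro
def tool(s):
    q=s["tool_rot"];return Ro.from_quat([q[1],q[2],q[3],q[0]]).as_matrix()
def delta(s,p,Yt=None):
    T=tool(s);d=T.T@(np.asarray(p)-s["tool_pos"])*100
    a=np.degrees(np.arctan2(T[:,0]@Y,T[:,2]@Y));a=(a+90)%180-90
    print("t",round(s["time"],2),"tcp",s["tool_pos"].round(4),"F",s["contact_force"].round(1),"w",round(s["gripper_width"],3));print("tool-frame cm",d.round(2),"twist (z->axle) deg",round(a,1))
def hand(H,th,r=0.0445,tip=0.021):
    t=np.radians(th);p=H+r*np.sin(t)*X;return p+[0,0,r*np.cos(t)-tip]
E
python3 - <<'E'
from plant import *
from h import *
s=state();print(tool(s).round(3));delta(s,hand(L,-22)+[0,0,0.11])
for th in(-22,22):print(hand(L,th))
E
```

```text
[[ 0.939 -0.     0.344]
 [-0.344 -0.001  0.939]
 [-0.    -1.    -0.001]]
t 0.25 tcp [0.2146 0.5867 0.2307] F [ 0.3  1.3 -0.1] w 0.997
tool-frame cm [ 53.2   4.9 -61.8] twist (z->axle) deg 17.4
[ 0.50187481 -0.17655195  0.07225968]
[ 0.52832519 -0.19684805  0.07225968]
```

```bash
python3 -m crank '[[[1,3.8,0,-4.4,0],[1,3.8,0,-4.4,0],[1,3.8,0,-4.4,0],[1,3.8,0,-4.4,0],[1,3.8,0,-4.4,0],[1,3.8,0,-4.4,0],[1,3.8,0,-4.4,0],[1,3.8,0,-4.4,0]]]'
python3 - <<'E'
from plant import *
from h import *
s=state();delta(s,hand(L,-22)+[0,0,0.11]);print(s["joint_pos"].round(2))
E
```

```text
time: 1.25
tool_pos: [0.3796, 0.1502, 0.2315]
tool_rot: [0.696, -0.696, 0.123, -0.124]
contact_force: [1.5, 0.3, -0.0]
gripper_width: 0.997
t 1.25 tcp [0.3796 0.1502 0.2315] F [ 1.5  0.3 -0. ] w 0.997
tool-frame cm [ 22.7    4.93 -26.49] twist (z->axle) deg 17.4
[ 0.19 -0.51  2.09  0.    1.56 -1.03]
```

```bash
python3 -m crank '[[[1,3.75,0,-4.4,0],[1,3.75,0,-4.4,0],[1,3.75,0,-4.4,0],[1,3.75,0,-4.4,0],[1,3.75,0,-4.4,0],[1,3.75,0,-4.4,0],[1,0,0,0,8.7],[1,0,0,0,8.7]]]'
python3 - <<'E'
from plant import *
from h import *
s=state();delta(s,hand(L,-22));print(s["joint_pos"].round(2),tool(s).round(3))
E
```

```text
time: 2.25
tool_pos: [0.4998, -0.1743, 0.2308]
tool_rot: [0.669, -0.669, 0.23, -0.229]
contact_force: [-0.2, 0.2, 0.1]
gripper_width: 0.999
t 2.25 tcp [ 0.4998 -0.1743  0.2308] F [-0.2  0.2  0.1] w 0.999
tool-frame cm [ 0.32 15.86 -0.05] twist (z->axle) deg -0.4
[-0.48 -0.18  1.83  0.    1.49 -1.39] [[ 0.789 -0.001  0.614]
 [-0.614  0.001  0.789]
 [-0.001 -1.    -0.   ]]
```

```bash
python3 -m crank '[[[1,0.3,5,0,-0.4],[1,0,5,0,0],[1,0,3,0,0],[1,0,1.8,0,0],[1,0,1,0,0],[1,0,0,0,0]]]'
python3 - <<'E'
from plant import *
from h import *
s=state();delta(s,hand(L,-22))
for n in("side","top"):
    g=grab_frame(n);b=cv2.cvtColor(g["frame"],cv2.COLOR_RGB2BGR)[110:290,190:370];cv2.imwrite(f"pics/{n}1.png",cv2.resize(b,None,fx=3,fy=3,interpolation=cv2.INTER_CUBIC))
E
```

```text
time: 3.0
tool_pos: [0.5025, -0.1753, 0.0736]
tool_rot: [-0.67, 0.67, -0.225, 0.225]
contact_force: [0.6, 0.6, 0.1]
gripper_width: 0.997
t 3.0 tcp [ 0.5025 -0.1753  0.0736] F [0.6 0.6 0.1] w 0.997
tool-frame cm [ 0.02  0.13 -0.14] twist (z->axle) deg 0.4
```

View pics/side1.png

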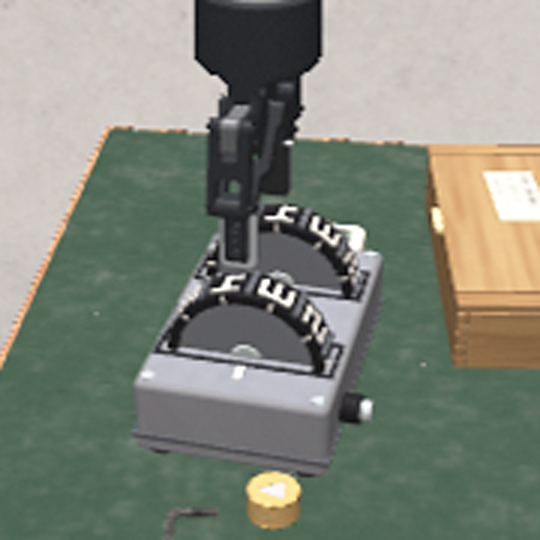

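View pics/top1.png

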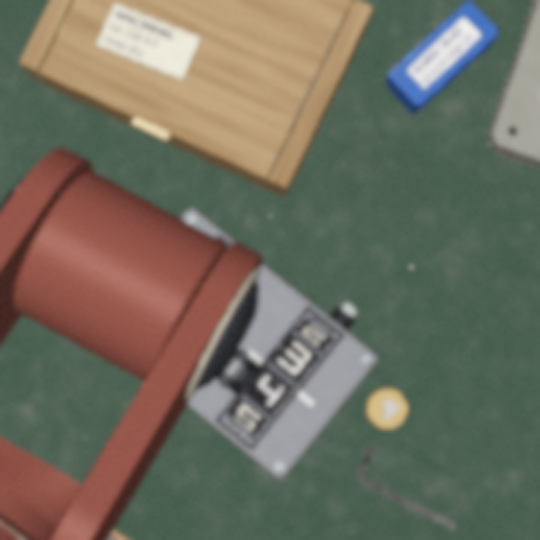

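```bash
python3 -m crank '[[[1,0,0.1,-0.1,0],[-1,0,0,0,0],[-1,0,0,0,0],[-1,0,0,0,0],[-1,0,0,0,0],[-1,0,0,0,0],[-1,0,0,0,0]]]'
python3 - <<'E'
from plant import *
from h import *
s=state();delta(s,hand(L,-22))
r=4.45
a=np.radians(np.arange(-22.5,23,5.625));print(np.c_[np.diff(r*np.sin(a)),-np.diff(r*np.cos(a))].round(2))
E
```

```text
time: 3.98
tool_pos: [0.5012, -0.1765, 0.0726]
tool_rot: [-0.67, 0.671, -0.225, 0.225]
contact_force: [-4.2, -2.4, 4.3]
gripper_width: 0.288
t 3.98 tcp [ 0.5012 -0.1765  0.0726] F [-4.2 -2.4  4.3] w 0.288
tool-frame cm [0.06 0.04 0.03] twist (z->axle) deg 0.4
[[ 0.41 -0.15]
 [ 0.42 -0.11]
 [ 0.43 -0.06]
 [ 0.44 -0.02]
 [ 0.44  0.02]
 [ 0.43  0.06]
 [ 0.42  0.11]
 [ 0.41  0.15]]
```

```bash
python3 -m crank '[[[-1,0.41,-0.15,0,0],[-1,0.42,-0.11,0,0],[-1,0.43,-0.06,0,0],[-1,0.44,-0.02,0,0],[-1,0.44,0.02,0,0],[-1,0.43,0.06,0,0],[-1,0.42,0.11,0,0],[-1,0.41,0.15,0,0]]]'
python3 - <<'E'
from plant import *
from h import *
s=state();delta(s,hand(L,22))
g=grab_frame("side");strips("pics/str1.png",[g])
b=cv2.cvtColor(g["frame"],cv2.COLOR_RGB2BGR)[150:270,220:340];cv2.imwrite("pics/side2.png",cv2.resize(b,None,fx=5,fy=5,interpolation=cv2.INTER_CUBIC))
E
```

```text
time: 4.97
tool_pos: [0.5255, -0.1951, 0.0713]
tool_rot: [0.671, -0.67, 0.229, -0.221]
contact_force: [-12.7, 2.3, 8.3]
gripper_width: 0.29
t 4.97 tcp [ 0.5255 -0.1951  0.0713] F [-12.7   2.3   8.3] w 0.29
tool-frame cm [ 0.33 -0.1   0.03] twist (z->axle) deg 0.4
```

View pics/side2.png

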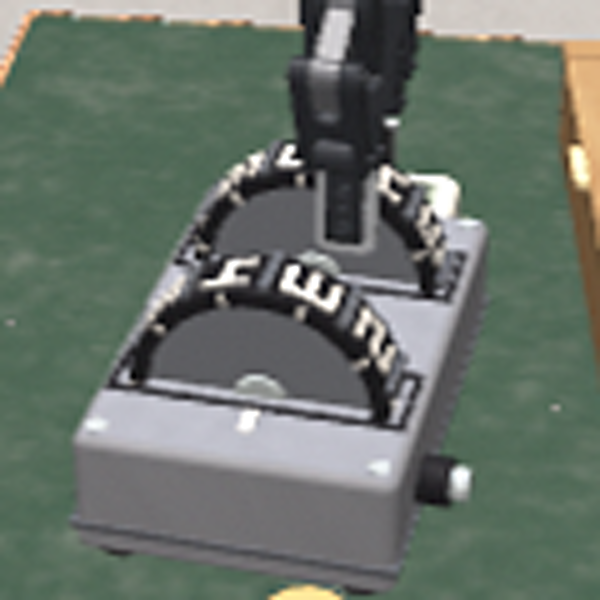

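```bash
python3 -m crank '[[[1,0,0,0,0],[1,0,0,0,0],[1,0,0,0,0],[1,0,-4,0,0],[1,0,-5,0,0]]]'
python3 - <<'E'
from plant import *
from h import *
s=state();delta(s,hand(L,0))
g=grab_frame("side");strips("pics/str2.png",[g])
b=cv2.cvtColor(g["frame"],cv2.COLOR_RGB2BGR)[150:270,220:340];cv2.imwrite("pics/side3.png",cv2.resize(b,None,fx=5,fy=5,interpolation=cv2.INTER_CUBIC))
E
```

```text
time: 5.65
tool_pos: [0.5279, -0.1959, 0.1618]
tool_rot: [0.671, -0.67, 0.226, -0.224]
contact_force: [1.8, -0.1, -0.3]
gripper_width: 1.001
t 5.65 tcp [ 0.5279 -0.1959  0.1618] F [ 1.8 -0.1 -0.3] w 1.001
tool-frame cm [-1.55  8.64 -0.04] twist (z->axle) deg 0.4
```

View pics/str2.png

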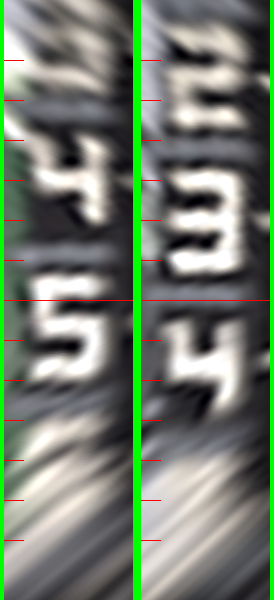

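View pics/side3.png

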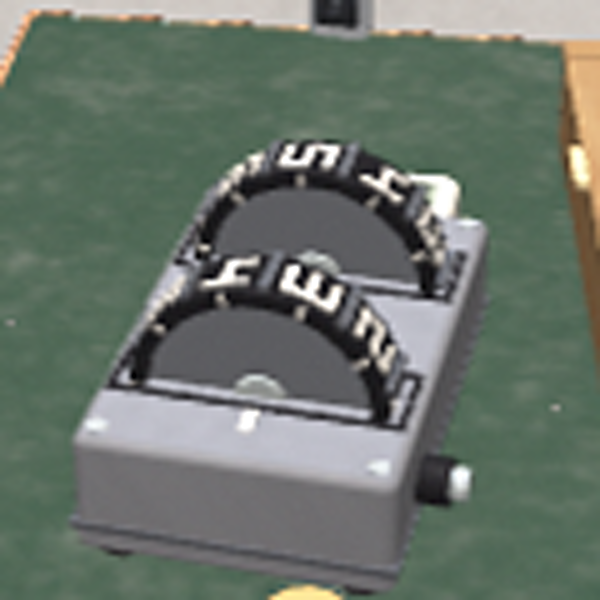

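```bash
python3 -m crank '[[[1,-1.9,3,0,-0.4],[1,0,3.6,0,0],[1,0,2,0,0],[-1,0,0,0,0],[-1,0,0,0,0],[-1,0,0,0,0],[-1,0,0,0,0],[-1,0,0,0,0]]]'
python3 - <<'E'
from plant import *
from h import *
s=state();delta(s,hand(L,0))
E
python3 -m crank '[[[-1,0.3,0,0,0],[-1,0.3,0,0,0],[-1,0,0,0,0],[-1,0,0,0,0],[1,0,0,0,0],[1,0,0,0,0],[1,0,0,0,0],[1,0,-4,0,0]]]'
python3 -m crank '[[[1,0,-5,0,0],[1,0,0,0,0]]]'
python3 - <<'E'
from plant import *
from h import *
s=state();delta(s,hand(R,33))
g=grab_frame("side");strips("pics/str3.png",[g])
E
```

```text
time: 6.7
tool_pos: [0.5143, -0.1865, 0.0782]
tool_rot: [-0.67, 0.672, -0.222, 0.224]
contact_force: [-4.1, -3.0, 5.3]
gripper_width: 0.287
t 6.7 tcp [ 0.5143 -0.1865  0.0782] F [-4.1 -3.   5.3] w 0.287
tool-frame cm [0.08 0.27 0.03] twist (z->axle) deg 0.8
time: 7.7
tool_pos: [0.5158, -0.1871, 0.1126]
tool_rot: [0.672, -0.671, 0.226, -0.22]
contact_force: [1.2, -1.0, 0.9]
gripper_width: 1.003
time: 7.95
tool_pos: [0.5215, -0.19, 0.1719]
tool_rot: [-0.671, 0.672, -0.219, 0.226]
contact_force: [0.2, -0.1, -0.6]
gripper_width: 1.001
t 7.95 tcp [ 0.5215 -0.19    0.1719] F [ 0.2 -0.1 -0.6] w 1.001
tool-frame cm [ 1.49 10.36 -8.59] twist (z->axle) deg 0.8
```

View pics/str3.png

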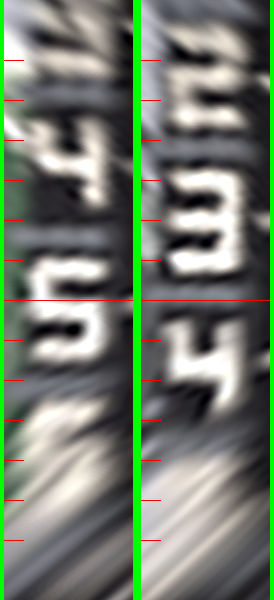

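```bash
python3 -m crank '[[[1,0.6,0,-4.3,0.8],[1,0.7,0,-4.3,0],[1,0,4,0,0],[1,0,4,0,0],[1,0,2.2,0,0],[1,0,0,0,0]]]'
python3 - <<'E'
from plant import *
from h import *
s=state();delta(s,hand(R,30))
a=np.radians(np.arange(30,-31,-7.5));r=4.45;print(np.c_[np.diff(r*np.sin(a)),-np.diff(r*np.cos(a))].round(2))
E
```

```text
time: 8.75
tool_pos: [0.4744, -0.2631, 0.0602]
tool_rot: [0.67, -0.669, 0.23, -0.225]
contact_force: [0.6, -0.6, -0.6]
gripper_width: 1.0
t 8.75 tcp [ 0.4744 -0.2631  0.0602] F [ 0.6 -0.6 -0.6] w 1.0
tool-frame cm [ 0.8  -0.94  0.12] twist (z->axle) deg -0.0
[[-0.52 -0.26]
 [-0.55 -0.19]
 [-0.57 -0.11]
 [-0.58 -0.04]
 [-0.58  0.04]
 [-0.57  0.11]
 [-0.55  0.19]
 [-0.52  0.26]]
```

```bash
python3 -m crank '[[[1,0.8,-0.9,0.1,0],[-1,0,0,0,0],[-1,0,0,0,0],[-1,0,0,0,0],[-1,0,0,0,0],[-1,0,0,0,0],[-1,0,0,0,0]]]'
python3 - <<'E'
from plant import *
from h import *
s=state();delta(s,hand(R,30))
E
```

```text
time: 9.62
tool_pos: [0.484, -0.2692, 0.0737]
tool_rot: [-0.67, 0.67, -0.227, 0.227]
contact_force: [-0.5, -0.5, 3.7]
gripper_width: 0.289
t 9.62 tcp [ 0.484  -0.2692  0.0737] F [-0.5 -0.5  3.7] w 0.289
tool-frame cm [-0.33  0.41  0.02] twist (z->axle) deg 0.0
```

```bash
python3 -m crank '[[[-1,-0.52,-0.2,0,0],[-1,-0.55,-0.13,0,0],[-1,-0.57,-0.08,0,0],[-1,-0.58,-0.03,0,0],[-1,-0.58,0.04,0,0],[-1,-0.57,0.11,0,0],[-1,-0.55,0.19,0,0],[-1,-0.52,0.26,0,0]]]'
python3 -m crank '[[[-1,0,0,0,0],[-1,0,0,0,0],[1,0,0,0,0],[1,0,0,0,0],[1,0,0,0,0],[1,0,-4,0,0],[1,0,-5,0,0],[1,0,0,0,0]]]'
python3 - <<'E'
from plant import *
from h import *
s=state();delta(s,hand(R,10))
g=grab_frame("side");strips("pics/str4.png",[g])
E
```

```text
time: 10.62
tool_pos: [0.4544, -0.2465, 0.0777]
tool_rot: [-0.667, 0.672, -0.221, 0.234]
contact_force: [5.2, -5.4, 14.5]
gripper_width: 0.286
time: 11.62
tool_pos: [0.4508, -0.2436, 0.1663]
tool_rot: [-0.669, 0.67, -0.224, 0.23]
contact_force: [-0.2, -0.5, 0.5]
gripper_width: 1.001
t 11.62 tcp [ 0.4508 -0.2436  0.1663] F [-0.2 -0.5  0.5] w 1.001
tool-frame cm [2.33 9.17 0.01] twist (z->axle) deg 0.0
```

View pics/str4.png

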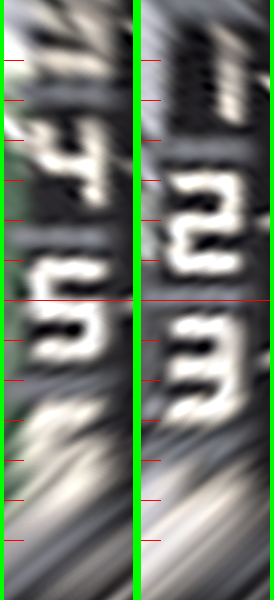

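```bash
python3 -m crank '[[[1,2.5,0,0,0],[1,0,4,0,0],[1,0,4,0,0],[1,0,1.2,0,0],[1,0,0,0,0],[1,0,0,0,0]]]'
python3 - <<'E'
from plant import *
from h import *
s=state();delta(s,hand(R,13))
a=np.radians(np.linspace(13,-13,5));r=4.45;print(np.c_[np.diff(r*np.sin(a)),-np.diff(r*np.cos(a))].round(2))
E
```

```text
time: 12.42
tool_pos: [0.4694, -0.258, 0.0713]
tool_rot: [-0.669, 0.67, -0.226, 0.228]
contact_force: [0.4, 0.2, 0.1]
gripper_width: 0.995
t 12.43 tcp [ 0.4694 -0.258   0.0713] F [0.4 0.2 0.1] w 0.995
tool-frame cm [ 0.29 -0.31  0.02] twist (z->axle) deg 0.0
[[-0.5  -0.09]
 [-0.5  -0.03]
 [-0.5   0.03]
 [-0.5   0.09]]
```

```bash
python3 -m crank '[[[1,0.3,-0.3,0,0],[1,0,0,0,0],[-1,0,0,0,0],[-1,0,0,0,0],[-1,0,0,0,0],[-1,0,0,0,0],[-1,0,0,0,0]]]'
python3 -m crank '[[[-1,-0.5,-0.09,0,0],[-1,-0.5,-0.03,0,0],[-1,-0.5,0.03,0,0],[-1,-0.5,0.09,0,0],[-1,0,0,0,0],[-1,0,0,0,0]]]'
python3 -m crank '[[[1,0,0,0,0],[1,0,0,0,0],[1,0,0,0,0],[1,0,-4,0,0],[1,0,-5,0,0],[1,0,0,0,0]]]'
python3 - <<'E'
from plant import *
from h import *
s=state();delta(s,hand(R,0))
g=grab_frame("side");strips("pics/str5.png",[g])
E
```

```text
time: 13.3
tool_pos: [0.4708, -0.2591, 0.0728]
tool_rot: [-0.67, 0.67, -0.227, 0.227]
contact_force: [-0.2, 1.4, 1.5]
gripper_width: 0.291
time: 14.05
tool_pos: [0.4579, -0.2492, 0.074]
tool_rot: [-0.668, 0.671, -0.224, 0.231]
contact_force: [8.6, -6.5, -5.4]
gripper_width: 0.291
time: 14.8
tool_pos: [0.4575, -0.2488, 0.1681]
tool_rot: [-0.669, 0.671, -0.224, 0.23]
contact_force: [0.4, -1.0, 0.3]
gripper_width: 1.0
t 14.8 tcp [ 0.4575 -0.2488  0.1681] F [ 0.4 -1.   0.3] w 1.0
tool-frame cm [0.7  9.26 0.01] twist (z->axle) deg 0.0
```

View pics/str5.png

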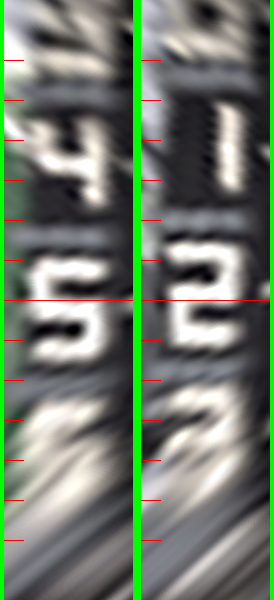

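```bash
python3 -m crank '[[[1,0,-6,0,0],[1,-4,0,4,0],[1,-4,0,4,0],[1,-4,0,4,0],[1,-4,0,4,0],[1,-4,0,4,0],[1,0,0,0,0],[1,0,0,0,0]]]'
python3 - <<'E'
from plant import *
from h import *
t,s=grab_frame("top"),grab_frame("side");strips("pics/str6.png",[t,s])
E
```

```text
time: 15.85
tool_pos: [0.4176, 0.0333, 0.2214]
tool_rot: [-0.669, 0.67, -0.228, 0.226]
contact_force: [-0.3, -0.4, -0.4]
gripper_width: 0.999
```

View pics/str6.png

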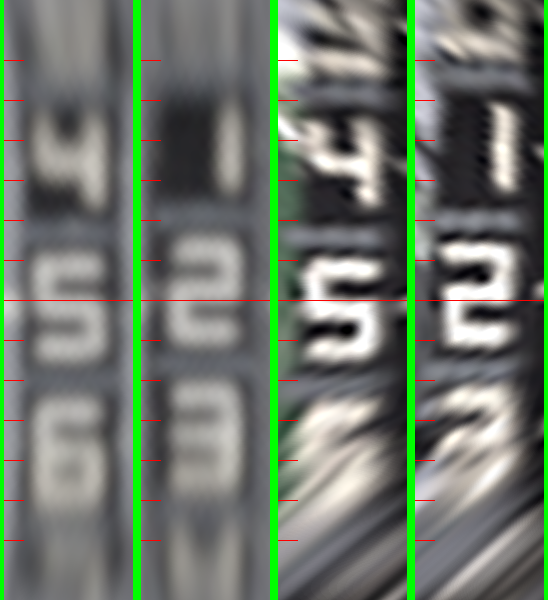

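```bash
python3 - <<'E'
from plant import *
s=state();print(s["contact_force"],abs(s["joint_vel"]).max())
print(job_done())
E
```

```text
[-0.11354524  0.61360958 -0.72963088] 0.012618938329490305
the job is handed in; nothing more can be done
None
```

The box is set to 52: the left wheel reads 5 on top and the right wheel reads 2. I handed the job in at about 16 s, well inside the 40 s limit.

- **What I did:** I found both hubs from the white index marks in the top view. I turned the left wheel back with one pinched stroke and one small correction. I brought the right wheel forward with two strokes, then released and moved the hand clear.
- **Wheel angles:** Top and side views, taken after release, agreed to about 1°. The 5 stands about 1.5 to 2° towards the front, and the 2 stands about 1.5 to 2° towards the back. The allowed error is 12.6°.
- **Contact:** The hand was open and about 0.25 m from the box, and the measured force was under 1 N (sensor noise).
- **Checks that disagreed:**
  - The outline of the grey housing could not be separated cleanly from other grey areas, so I did not use it. The marks put the hubs 84.2 mm apart, against the 84 mm given.
  - The first left stroke stopped about 5° short, which is why it needed the correction.
  - The first right stroke gripped about 4 mm high and turned the wheel 36° of the 54° needed. The second stroke made up the rest.

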